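# Lock the sample canisters to their posts and brush them out

### The arm

A 7-joint arm with a two-finger parallel gripper is mounted at the origin on the work surface. World frame = base frame: x ahead of the robot, y to its left, z up, the work surface at z = 0. Lengths are in m, angles in rad, forces in N, time in s.
With the tool pointing down it reaches from about 0.425 to 0.925 m from the base axis. Payload 6.8 kg.
Tool frame: the origin (TCP) lies between the finger pads; the fingertips stand 22 mm ahead of it and the grasp point (between the pads) lies 3 mm ahead of it; z points along the fingers, y is the direction in which the jaws open and shut (so a half turn about z gives the same grasp; the last joint's range is limited). The gripper opens to 85 mm and grips with 20 to 120 N. Pads are 22 mm wide; open, the fingers measure 114 mm over their backs; the gripper's body (76 mm by 85 mm) begins 54 mm behind the grasp point. The pads swing forward as they close: fully open they stand 13 mm farther back than shut.
Start: joints at [-1.353, 0.477, 0.022, 1.555, -0.011, 1.109, -0.083], TCP at [0.216, 0.64, 0.253] pointing down, gripper open.
Joint ranges: [-2.96, 2.96], [-0.34, 2.1], [-1.41, 1.46], [0.24, 2.44], [-1.37, 4.51], [0.17, 1.92], [-2.96, 2.96]. Speed limits (rad/s): [2.39, 2.39, 3.14, 3.14, 3.14, 3.14, 3.14].

### API

Orientations are given as a unit quaternion [w, x, y, z].
In Python, from station import bot gives the robot as it stands. The module is installed in compiled form; this text tells all that it offers.
- The arm moves only by the tool drive_tool, never from a script. Its argument "series" is one flat list of numbers, 7 for each row, row after row: the opening, from -1 (shut) to 1 (fully open), then the shift along the tool's x, y, z in mm, then the turn, a rotation vector about the tool's x, y, z in rad. In form: [jaw, x, y, z, wx, wy, wz, jaw, x, y, z, wx, wy, wz, ...]. A call has 1 to 12 rows; each row shifts and turns the commanded pose from where the row before left it, along the tool's axes as they then stand; what a row does not reach is not made up. A row lasts 1/8 s, in which the tool goes at most 62.5 mm and 10.7 degrees, less where a joint would pass 70% of its speed; a pose out of reach is approached as far as the arm can. A call with a gripper value outside its range is refused whole. The fingers move at their own pace and stop on an object; "force" is the grip in N (left out, the last holds). Time passes only in rows, so rows that do not move let the fingers close. It gives the time, the measured TCP pose, the force and the opening at its end, in the units of the state.
- bot.get_obs(): the state, without advancing time (a new reading comes with each control period).
- bot.read_camera(name): name is "scene" or "top"; returns a dict with "pixels" (420x560x3 uint8, blue, green, red), "camera_matrix" (3x3 intrinsics, pixels), "distortion" ([k1, k2, p1, p2, k3] as OpenCV has them; the pictures are not rectified), "rvec" (rotation vector, rad) and "tvec" (3), from world to camera coordinates, as OpenCV has them. Camera axes: x right, y down, z forward; pixel columns grow to the right and rows downward; lengths in m; the calibration is good to about 2 mm. A picture is of the moment at which its call begins. There is no depth.
- bot.hand_in(): hands the job in, once; it reports no verdict.
The state is a dict: "t": time; "q": joint angles; "joint_vel": joint speeds; "joint_torque": joint torques, N m; "eef_pos": TCP position; "tool_rot": TCP orientation; "contact_force": force on the tool from outside, world axes, zero at the start; "torque": the same for the moment, N m; "gripper_width": opening from 0.0 (shut) to 1.0 (fully open).
Only numpy, scipy, OpenCV 4.12 (cv2) and the standard library are available. Lean on these libraries where they do the work, as an engineer would, in place of code of your own. Each camera call takes 0.05 s, during which the arm holds its last target. There are 200 camera calls.

### The job

Stand each steel canister on the bench beside the post that matches its height, with the hole in its lug over the hole in the post, and push a locking pin fully home through both. Once all are locked, take the long brush and scrub the inside of each canister, the tallest first and the shortest last: down to the floor, well up, and down to the floor again. Then stand the brush back in its holder, head down, leaving all canisters locked and the screwdriver and the caliper where they lie.

Things in the scene. Friction and masses are not known exactly. Their poses are not given: they have to be found in the camera images.
- canister_tall: open round stainless canister, mouth up, 120 mm high (may be absent), outer diameter 64, wall 3, floor 4 thick, 0.25 kg. Origin: centre of its underside, z up. A flat lug 30 wide, 6 thick sticks out to +x, up to 78 from the axis, its upper face at z = 116; through it a 16.5 mm hole 60 from the axis. Can be gripped from above across its outside, along its y
- tall_lug (a point): centre of the hole in the lug of canister_tall, on the lug's upper face
- post_tall: square aluminium post 30 x 30, top at z = 108.5, bolted to the bench; foot plate 80 wide, 10 high, on its +x side only, reaching 60 from its axis. Belongs to canister_tall: the canister stands on the bench beside it, on its -x side, with its lug 1.5 mm above the post's top. Origin on the bench under the post's axis
- post_tall_hole (a point): mouth of the upright 13 mm through hole (50 deep) in the top of post_tall
- canister_mid: open round stainless canister, mouth up, 100 mm high (may be absent), outer diameter 64, wall 3, floor 4 thick, 0.25 kg. Origin: centre of its underside, z up. A flat lug 30 wide, 6 thick sticks out to +x, up to 78 from the axis, its upper face at z = 96; through it a 16.5 mm hole 60 from the axis. Can be gripped from above across its outside, along its y
- mid_lug (a point): centre of the hole in the lug of canister_mid, on the lug's upper face
- post_mid: square aluminium post 30 x 30, top at z = 88.5, bolted to the bench; foot plate 80 wide, 10 high, on its +x side only, reaching 60 from its axis. Belongs to canister_mid: the canister stands on the bench beside it, on its -x side, with its lug 1.5 mm above the post's top. Origin on the bench under the post's axis
- post_mid_hole (a point): mouth of the upright 13 mm through hole (50 deep) in the top of post_mid
- canister_short: open round stainless canister, mouth up, 80 mm high (may be absent), outer diameter 64, wall 3, floor 4 thick, 0.25 kg. Origin: centre of its underside, z up. A flat lug 30 wide, 6 thick sticks out to +x, up to 78 from the axis, its upper face at z = 76; through it a 16.5 mm hole 60 from the axis. Can be gripped from above across its outside, along its y
- short_lug (a point): centre of the hole in the lug of canister_short, on the lug's upper face
- post_short: square aluminium post 30 x 30, top at z = 68.5, bolted to the bench; foot plate 80 wide, 10 high, on its +x side only, reaching 60 from its axis. Belongs to canister_short: the canister stands on the bench beside it, on its -x side, with its lug 1.5 mm above the post's top. Origin on the bench under the post's axis
- post_short_hole (a point): mouth of the upright 13 mm through hole (50 deep) in the top of post_short
- pin0: one of three like locking pins, 79 long: steel shank diameter 10, 45 long, with tapered foot; above it a black round grip, diameter 20, 34 high. Origin at the foot's centre, z up towards the grip. At the start upright in the pin rack. There may be one pin more than canisters; it may stay in the rack
- pin0_seat (a point): on the axis of pin0, at the underside of its grip, 45 above the foot; it meets the lug's upper face when the pin is home
- pin1: one of three like locking pins, 79 long: steel shank diameter 10, 45 long, with tapered foot; above it a black round grip, diameter 20, 34 high. Origin at the foot's centre, z up towards the grip. At the start upright in the pin rack. There may be one pin more than canisters; it may stay in the rack
- pin1_seat (a point): on the axis of pin1, at the underside of its grip, 45 above the foot; it meets the lug's upper face when the pin is home
- pin2: one of three like locking pins, 79 long: steel shank diameter 10, 45 long, with tapered foot; above it a black round grip, diameter 20, 34 high. Origin at the foot's centre, z up towards the grip. At the start upright in the pin rack. There may be one pin more than canisters; it may stay in the rack
- pin2_seat (a point): on the axis of pin2, at the underside of its grip, 45 above the foot; it meets the lug's upper face when the pin is home
- pin_rack: fixed black block 180 (along its x) x 50 x 50 high with three 14 mm holes 60 apart along x; the pins hang in them by their grips. Origin at the centre of its underside
- brush: bottle brush 205 long standing head down in its holder: bristle head diameter 38 (45 over the soft bristles, which do not collide) from 0 to 85, thin stem diameter 8 to 130, square grey handle 18 x 18 from 130 to 205. Origin at the centre of the head's flat end, z towards the handle; 0.09 kg
- brush_holder: fixed white cup, outer diameter 54, inner 46, 80 high, inner floor 6 above the bench, on a disc foot of diameter 100. Origin at the centre of its underside
- screwdriver: bystander: screwdriver lying on the bench
- caliper: bystander: caliper lying on the bench, 200 long
Not all that is in view belongs to the job. What is shaped like the post_tall but orange is not meant.

How it is judged:
By the outcome, as a careful person would: the job done as asked, in the order asked, and still so for the second after the job is handed in, with the robot touching nothing.
Of canister_tall, canister_mid, canister_short only 2 to 3 are there at a start; the rules pass over those that are not, and their reading is None.
At some moment in a run one of canister_tall, canister_mid, canister_short may be knocked a few centimetres aside while the robot is not near it.
It also fails if it takes over 210 s, if anything falls off the work surface, if the arm or the gripper's body presses on something with over 40 N, if the wrist force passes 120 N, or if a joint passes its speed limit or range.

## Working session

There is one attempt and no reset: what is moved stays moved. The work goes in short steps, Python scripts to look and compute and a tool call to move; the robot and the scene stay as the last step left them, time stands still between calls to the robot, and variables do not carry over. Pictures are saved under pics/ and viewed, about 12 in all and at most 16, crops included, and the job is handed in when it is done.

Besides the shell and the picture viewer there is one more tool, called as name(argument=value, ...) on one line, values as JSON. drive_tool: Moves the arm, as the interface text tells. Its arguments: {"type":"object","properties":{"series":{"type":"array"},"force":{"type":"number"}},"required":["series"]}

```bash
mkdir -p pics; cat > h.py <<'E'
import numpy as np, cv2
from scipy.spatial.transform import Rotation as R
from station import bot
def cam(n):
    c=bot.read_camera(n); c['K']=np.array(c['camera_matrix']);c['D']=np.array(c['distortion'])
    c['r']=np.array(c['rvec'],float);c['t']=np.array(c['tvec'],float).reshape(3,1);c['pixels']=np.array(c['pixels']);return c
def plane(c,uv,z):
    "pixels -> world points on plane z"
    uv=np.array(uv,float).reshape(-1,1,2)
    p=cv2.undistortPoints(uv,c['K'],c['D']).reshape(-1,2)
    Rm=cv2.Rodrigues(c['r'])[0]; o=(-Rm.T@c['t']).ravel()
    d=np.c_[p,np.ones(len(p))]@Rm
    return o+d*((z-o[2])/d[:,2])[:,None]
def proj(c,P):
    return cv2.projectPoints(np.array(P,float).reshape(-1,1,3),c['r'],c['t'],c['K'],c['D'])[0].reshape(-1,2)
E
python3 - <<'E'
from h import *
print(bot.get_obs())
for n in('scene','top'):
    c=cam(n);cv2.imwrite(f'pics/{n}0.png',cv2.resize(c['pixels'],(800,600),interpolation=cv2.INTER_CUBIC))
    cv2.imwrite(f'pics/raw_{n}0.png',c['pixels'])
    Rm=cv2.Rodrigues(c['r'])[0];print(n,(-Rm.T@c['t']).ravel(),Rm[2],c['K'][0,0])
E
```

```text
{'t': 0.0, 'q': array([-1.35304002,  0.47778766,  0.02235475,  1.55642618, -0.01145462,
        1.10929347, -0.08313545]), 'joint_vel': array([ 0.00019157,  0.00136033,  0.00193915,  0.00163764,  0.00022168,
       -0.00078784, -0.00064475]), 'joint_torque': array([ 4.74536421e-06, -5.96433413e+01,  1.60779387e+00, -2.81204242e+01,
        1.24213859e-02,  9.06727393e-03,  2.61746840e-05]), 'eef_pos': array([0.21593994, 0.63896146, 0.252345  ]), 'tool_rot': array([-5.56013883e-05,  1.62211505e-01,  9.86755608e-01, -8.91524807e-04]), 'contact_force': array([-0.7008631 , -0.0153887 , -0.16230882]), 'torque': array([ 0.03276566, -0.01994502,  0.00446655]), 'gripper_width': 0.9971113737937032}
scene [0.95140137 0.65663383 0.8199534 ] [-0.35045799 -0.63519431 -0.68826404] 472.01107642125146
top [3.85865549e-01 9.39049457e-04 1.08752184e+00] [ 0.2083836   0.00106621 -0.97804659] 430.5212491034195
```

View pics/scene0.png

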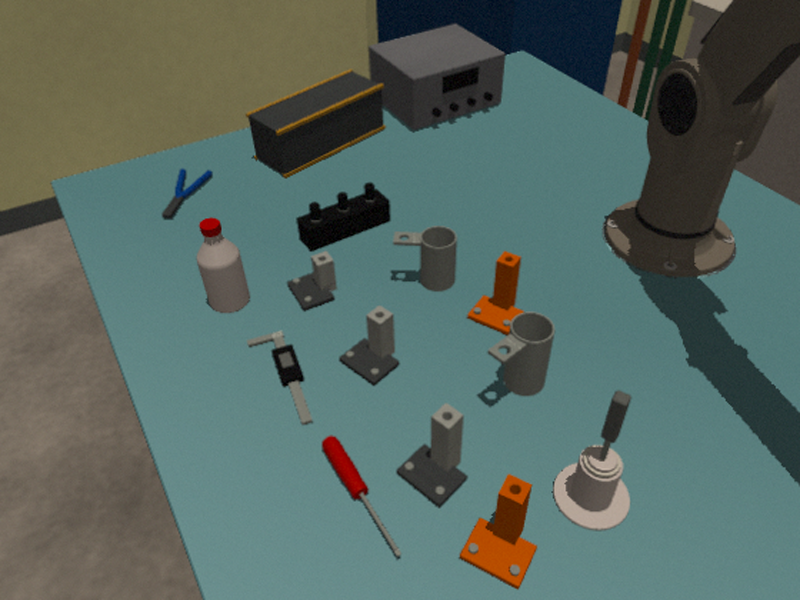

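View pics/top0.png

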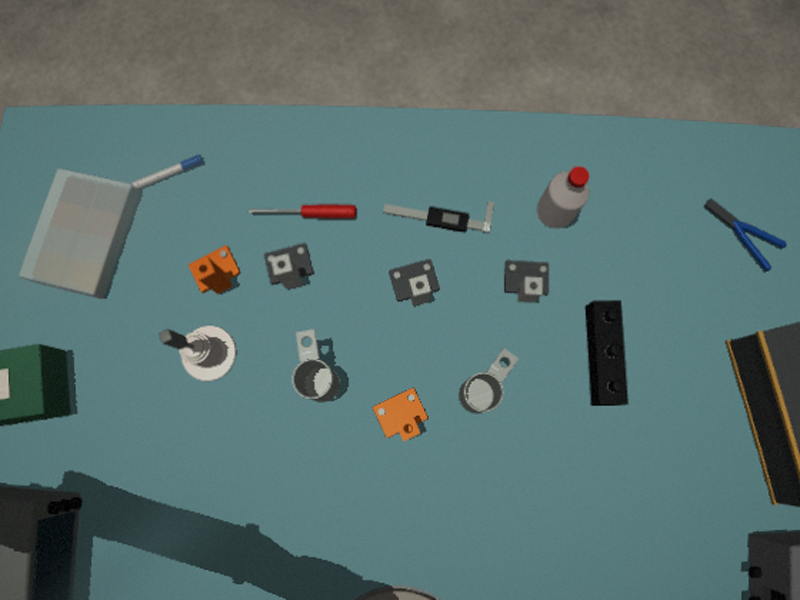

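```bash
cat >> h.py <<'E'
def tri(cs,us,ct,ut):
    P=[]
    for c in(cs,ct): P.append(np.c_[cv2.Rodrigues(c['r'])[0],c['t']])
    a=cv2.undistortPoints(np.array(us,float).reshape(-1,1,2),cs['K'],cs['D']).reshape(-1,2).T
    b=cv2.undistortPoints(np.array(ut,float).reshape(-1,1,2),ct['K'],ct['D']).reshape(-1,2).T
    X=cv2.triangulatePoints(P[0],P[1],a,b);X=(X[:3]/X[3]).T
    return X,np.linalg.norm(proj(cs,X)-us,axis=1)
E
python3 - <<'E'
from h import *
s=cam('scene');t=cam('top')
f=.7
d={'postA':((323,258),(532,286)),'postB':((380,315),(420,286)),'postC':((448,413),(281,264)),
'lugA':((403,238),(503,362)),'lugB':((508,349),(306,341)),'rimA':((438,238),(481,392)),'rimB':((531,329),(314,378)),
'p0':((315,207),(608,317)),'p1':((342,196),(611,351)),'p2':((369,186),(613,387)),'brush':((622,397),(167,336))}
for k,(a,b) in d.items():
    X,e=tri(s,np.array([a])*f,t,np.array([b])*f);print(k,X.round(4),e.round(1))
def crop(c,u,w,h,k):
    x,y=int(u[0]*f),int(u[1]*f);p=c['pixels'][max(0,y-h):y+h,max(0,x-w):x+w]
    p=cv2.resize(p,(2*w*k,2*h*k),interpolation=cv2.INTER_CUBIC);p=cv2.convertScaleAbs(p,alpha=1.5);print(u,max(0,x-w),max(0,y-h));return p
a=np.hstack([crop(t,u,33,37,4) for u in((532,286),(420,286),(285,268))])
b=np.hstack([crop(t,u,33,37,4) for u in((490,380),(316,365),(200,350))])
cv2.imwrite('pics/c1.png',np.vstack([a,b]))
E
```

```text
postA [[ 0.6278 -0.2118  0.0669]] [0.4]
postB [[ 0.6181 -0.0195  0.0833]] [0.4]
postC [[0.6421 0.2112 0.1104]] [0.6]
lugA [[ 0.4946 -0.1583  0.0922]] [0.1]
lugB [[0.5132 0.1624 0.1161]] [1.8]
rimA [[ 0.445  -0.1223  0.0959]] [0.2]
rimB [[0.4566 0.1457 0.1115]] [0.8]
p0 [[ 0.5786 -0.3412  0.0775]] [1.]
p1 [[ 0.5204 -0.3434  0.0803]] [0.9]
p2 [[ 0.4607 -0.3447  0.0814]] [1.]
brush [[0.5026 0.3529 0.2066]] [1.3]
(532, 286) 339 163
(420, 286) 261 163
(285, 268) 166 150
(490, 380) 310 229
(316, 365) 188 218
(200, 350) 107 207
```

View pics/c1.png

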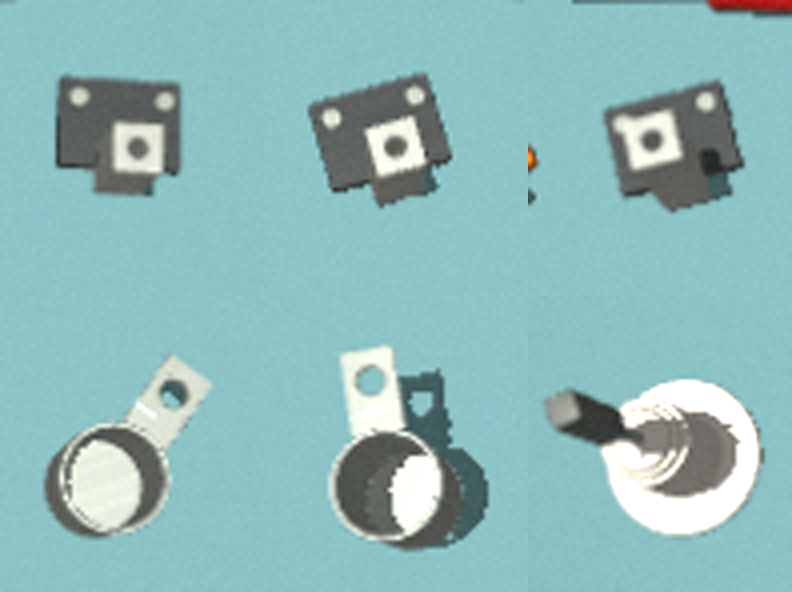

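The top crop settles the choice. The mid canister has its lug hole at top px (503,362) and measured lug z of 0.092. The tall one is at (306,341) with lug z 0.116, and the short one is absent. Grey posts: short (532,286), mid (420,286), tall (281,264). The orange posts at (213,270) and (405,425) are decoys.

```bash
cat > m.py <<'E'
from h import *
def holes(c,thr=120,amin=12,amax=140):
    "dark holes enclosed by bright faces -> list of centres, areas"
    g=c['pixels'].min(axis=2); b=cv2.resize(g,None,fx=4,fy=4,interpolation=cv2.INTER_CUBIC)
    m=(b>thr).astype(np.uint8); cs,h=cv2.findContours(m,cv2.RETR_CCOMP,cv2.CHAIN_APPROX_NONE); out=[]
    for k,q in enumerate(cs):
        a=cv2.contourArea(q)/16
        if h[0][k][3]>=0 and amin<a<amax:
            M=cv2.moments(q); u=np.array([M['m10'],M['m01']])/M['m00']; out.append((*((u+.5)/4-.5),a))
    return np.array(out)
if __name__=='__main__':
    ex={'postM':(.618,-.0195,.0885),'postT':(.642,.211,.1085),'lugM':(.4946,-.158,.096),'lugT':(.513,.162,.116)}
    for n in('top','scene'):
        c=cam(n);hs=holes(c)
        for k,P in ex.items():
            u=proj(c,[P])[0]; d=np.linalg.norm(hs[:,:2]-u,axis=1);i=d.argmin()
            print(n,k,u.round(1),hs[i].round(1),plane(c,hs[i,:2],P[2])[0].round(4) if d[i]<6 else 'none')
        if n=='top':
            o=np.array
            L=lambda u,z:plane(c,(o(u)+.5)/4-.5+0,z)
            q=lambda x,y,X,Y:[(x+.5)/4-.5+X,(y+.5)/4-.5+Y]
            print('rimM',plane(c,q(112,479-296,310,229),.1),'rimT',plane(c,q(388-264,486-296,188,218),.12))
            print('disc',plane(c,q(684-528,457-296,107,207),.006))
        g=c['pixels'].max(axis=2); 
        for P in((.579,-.341,.084),(.5204,-.343,.084),(.461,-.345,.084)):
            u=proj(c,[P])[0];print(n,'pin',P,u.round(1))
    t=cam('top');s=cam('scene');k=5
    def cr(c,u,w,h):
        x,y=np.array(u,int);p=c['pixels'][y-h:y+h,x-w:x+w];print(x-w,y-h);return cv2.convertScaleAbs(cv2.resize(p,None,fx=k,fy=k,interpolation=cv2.INTER_CUBIC),alpha=2.2)
    cv2.imwrite('pics/c2.png',np.vstack([np.hstack([cr(t,(427,247),25,45),cr(s,(240,150),45,45)]),np.hstack([cr(t,(120,235),25,15),cr(s,(433,285),45,15)])]))
E
python3 m.py
```

```text
top postM [293.8 200.1] [293.4 199.2  29. ] [ 0.6202 -0.0186  0.0885]
top postT [196.6 185.4] [196.5 184.6  28.6] [0.6439 0.2114 0.1085]
top lugM [352.3 253.1] [353. 253.  53.] [ 0.4949 -0.1595  0.096 ]
top lugT [213.3 239.9] [214.  238.7  47.1] [0.5159 0.1605 0.116 ]
rimM [[ 0.44452771 -0.12362895  0.1       ]] rimT [[0.45599032 0.14586743 0.12      ]]
disc [[0.50368519 0.35282469 0.006     ]]
top pin (0.579, -0.341, 0.084) [427.  220.4]
top pin (0.5204, -0.343, 0.084) [428.7 244.6]
top pin (0.461, -0.345, 0.084) [430.3 269.7]
scene postM [265.5 218.7] [265.4 219.9  40.5] [ 0.6201 -0.0164  0.0885]
scene postT [312.9 289.5] [312.7 290.8  61.1] [0.6439 0.2132 0.1085]
scene lugM [282.3 165.5] [265.4 219.9  40.5] none
scene lugT [353.8 244. ] [312.7 290.8  61.1] none
scene pin (0.579, -0.341, 0.084) [221.1 143.3]
scene pin (0.5204, -0.343, 0.084) [240.3 136.4]
scene pin (0.461, -0.345, 0.084) [259.1 129.6]
402 202
195 105
95 220
388 270
```

View pics/c2.png

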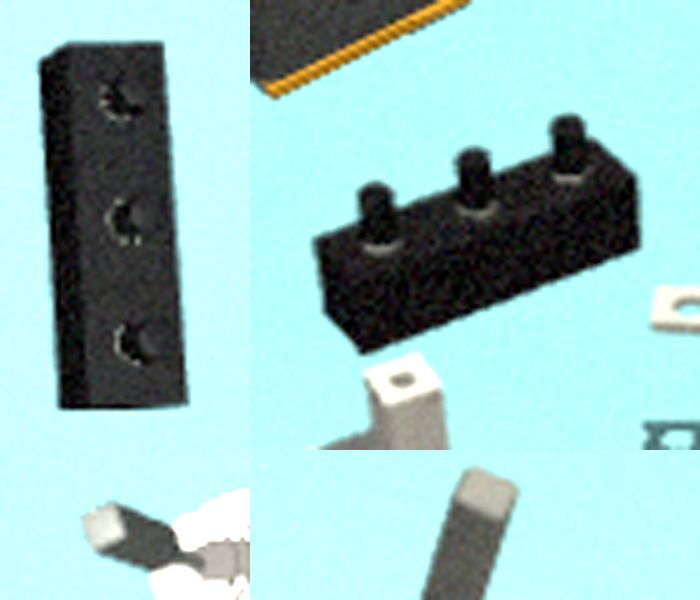

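```bash
cat > plan.py <<'E'
from h import *
def phi():
    r=R.from_quat(np.roll(bot.get_obs()['tool_rot'],-1)).as_matrix();return np.degrees(np.arctan2(r[1,0],r[0,0])),r
def state():
    o=bot.get_obs();f,r=phi();print('t',round(o['t'],2),'tcp',o['eef_pos'].round(4),'phi',round(f,2),'tilt',np.degrees(np.arccos(-r[2,2])).round(2),'F',o['contact_force'].round(1),'w',round(o['gripper_width'],3),'q',o['q'].round(2));return o,f
def plan(wps,start=None):
    "wps: (x,y,z,phi_deg,jaw,nrows); prints rows, tracks rounded (mm, mrad) commands. start: commanded x,y,z,phi"
    o,f=state(); p=o['eef_pos'].copy()
    if start is not None: p=np.array(start[:3]);f=start[3]
    for x,y,z,F,j,n in wps:
        dF=(F-f+180)%360-180; tgt=np.array([x,y,z]);p0=p.copy();f0=f
        for i in range(1,n+1):
            a=np.radians(f);d=p0+(tgt-p0)*i/n-p
            ax=np.array([[np.cos(a),np.sin(a),0],[np.sin(a),-np.cos(a),0],[0,0,-1]])
            s=(ax@d*1000).round(0); w=round(-np.radians(f0+dF*i/n-f),2)
            print(f"{j},{s[0]:.0f},{s[1]:.0f},{s[2]:.0f},0,0,{w:.2f},")
            p=p+ax@s/1000; f-=np.degrees(w)
        print('#->',p.round(4),round(f,1))
E
python3 - <<'E'
from plan import *
c=cam('top')
q=lambda x,y,X,Y:[(x+.5)/5-.5+X,(y+.5)/5-.5+Y]
q4=lambda x,y,X,Y:[(x+.5)/4-.5+X,(y+.5)/4-.5+Y]
r=plane(c,[q(x,y,402,202) for x,y in((75,45),(163,44),(187,405),(92,407))],.05);print('rack',r.round(4).tolist(),r.mean(0))
print('pintops',plane(c,[q(x,y,402,202) for x,y in((128,98),(145,216),(155,342))],.084).round(4))
s=cam('scene')
print(plane(s,[(220.2,143),(239.8,136),(258.6,129.4)],.084).round(4))
for a,b,X,Y in(((310-264,103),(427-264,74),261,163),((607-528,108),(720-528,81),166,150)):
    e=plane(c,[q4(*a,X,Y),q4(*b,X,Y)],.01);d=e[0]-e[1];print('plate',np.linalg.norm(d),'yaw',np.degrees(np.arctan2(-d[0],d[1])))
print('brush top',plane(c,q(103,523-450,95,220),.211),plane(s,q(487-250,485-450,388,270),.211))
plan([(.456,.147,.25,193.5,1,10),(.456,.147,.097,193.5,1,4)])
E
```

```text
rack [[0.6096, -0.327, 0.05], [0.6114, -0.3721, 0.05], [0.4328, -0.3775, 0.05], [0.4311, -0.3302, 0.05]] [ 0.52121579 -0.35174092  0.05      ]
pintops [[ 0.577  -0.3415  0.084 ]
 [ 0.5201 -0.3477  0.084 ]
 [ 0.4605 -0.3506  0.084 ]]
[[ 0.5804 -0.3433  0.084 ]
 [ 0.5207 -0.3453  0.084 ]
 [ 0.4616 -0.3468  0.084 ]]
plate 0.0782535347513789 yaw 16.128001257842296
plate 0.07585239471343205 yaw 15.568190785401876
brush top [[0.50544287 0.35366111 0.211     ]] [[0.50279311 0.35390398 0.211     ]]
t 0.5 tcp [0.216  0.6395 0.2533] phi 161.33 tilt 0.0 F [-0.1  0.3  0.4] w 1.002 q [-1.35  0.48  0.02  1.56 -0.01  1.11 -0.08]
1,-38,-39,0,0,0,-0.06,
1,-37,-41,1,0,0,-0.05,
1,-34,-43,-0,0,0,-0.06,
1,-31,-45,0,0,0,-0.05,
1,-29,-47,1,0,0,-0.06,
1,-26,-48,-0,0,0,-0.06,
1,-24,-49,0,0,0,-0.05,
1,-20,-51,1,0,0,-0.06,
1,-18,-52,-0,0,0,-0.06,
1,-15,-53,0,0,0,-0.05,
#-> [0.4565 0.1466 0.2503] 193.4
1,0,0,38,0,0,-0.00,
1,0,0,39,0,0,-0.00,
1,0,0,38,0,0,-0.00,
1,0,0,38,0,0,-0.00,
#-> [0.4565 0.1466 0.0973] 193.4
```

drive_tool(series=[1,-38,-39,0,0,0,-0.06,1,-37,-41,1,0,0,-0.05,1,-34,-43,0,0,0,-0.06,1,-31,-45,0,0,0,-0.05,1,-29,-47,1,0,0,-0.06,1,-26,-48,0,0,0,-0.06,1,-24,-49,0,0,0,-0.05,1,-20,-51,1,0,0,-0.06,1,-18,-52,0,0,0,-0.06,1,-15,-53,0,0,0,-0.05,1,0,0,0,0,0,0,1,0,0,0,0,0,0], force=40)

```text
t: 2.0
eef_pos: [0.4563, 0.1472, 0.2504]
tool_rot: [0.0, -0.117, 0.993, 0.0]
contact_force: [-0.5, 0.3, 0.6]
gripper_width: 1.001
```

drive_tool(series=[1,0,0,40,0,0,0,1,0,0,40,0,0,0,1,0,0,40,0,0,0,1,0,0,35,0,0,0,1,0,0,0,0,0,0,-1,0,0,0,0,0,0,-1,0,0,0,0,0,0,-1,0,0,0,0,0,0,-1,0,0,0,0,0,0,-1,0,0,-15,0,0,0,-1,0,0,-20,0,0,0,-1,0,0,0,0,0,0])

```text
t: 3.5
eef_pos: [0.4574, 0.147, 0.132]
tool_rot: [0.002, -0.117, 0.993, 0.001]
contact_force: [0.7, 0.5, -2.2]
gripper_width: 0.753
```

```bash
cat > lug.py <<'E'
from m import *
from plan import state
def near(n,P,thr=(90,100,110,120,130,140),r=8):
    c=cam(n);u=proj(c,[P])[0];best=None
    for th in thr:
        hs=holes(c,th)
        if len(hs)==0: continue
        d=np.linalg.norm(hs[:,:2]-u,axis=1);i=d.argmin()
        if d[i]<r and (best is None or d[i]<best[0]): best=(d[i],hs[i],th)
    if best is None: return None
    return plane(c,best[1][:2],P[2])[0].round(4),best[1].round(1),best[2]
E
python3 - <<'E'
from lug import *
state()
for n in('top','scene'):print(n,near(n,(.5159,.1615,.151)),near(n,(.6439,.2123,.1085)))
a=np.hstack([cam(n)['pixels'][y:y+130,x:x+130] for n,x,y in(('top',140,150),('scene',280,180))])
cv2.imwrite('pics/g1.png',cv2.resize(a,None,fx=3,fy=3,interpolation=cv2.INTER_CUBIC))
E
```

```text
t 3.5 tcp [0.4574 0.147  0.132 ] phi -166.59 tilt 0.2 F [ 0.7  0.5 -2.2] w 0.753 q [-0.59  0.33  0.18  2.13 -0.09  0.69  1.45]
top None (array([0.644 , 0.2114, 0.1085]), array([196.5, 184.6,  32.5]), 140)
scene (array([0.5159, 0.1628, 0.151 ]), array([354.3, 232.7,  58.1]), 110) (array([0.6438, 0.2132, 0.1085]), array([312.8, 290.8,  44.9]), 120)
```

View pics/g1.png

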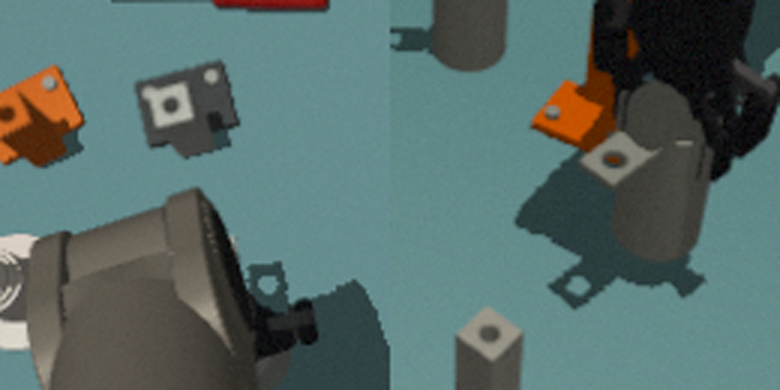

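```bash
python3 -c "
from plan import *
plan([(.5854,.1974,.132,193.4,-1,5),(.5854,.1974,.102,193.4,-1,2)])"
```

```text
t 3.8 tcp [0.456  0.1464 0.1297] phi -166.58 tilt 0.08 F [-0.4 -0.2 -1.8] w 0.749 q [-0.59  0.33  0.18  2.13 -0.09  0.68  1.45]
-1,-28,4,-0,0,0,0.00,
-1,-27,4,-1,0,0,0.00,
-1,-28,4,-0,0,0,0.00,
-1,-27,4,-1,0,0,0.00,
-1,-28,4,-0,0,0,0.00,
#-> [0.5856 0.1979 0.1317] -166.6
-1,0,-0,15,0,0,0.00,
-1,0,-0,15,0,0,0.00,
#-> [0.5856 0.1979 0.1017] -166.6
```

drive_tool(series=[-1,-27,4,0,0,0,0,-1,-27,4,0,0,0,0,-1,-27,4,0,0,0,0,-1,-27,4,0,0,0,0,-1,-28,3,0,0,0,0,-1,0,0,14,0,0,0,-1,0,0,14,0,0,0,-1,0,0,0,0,0,0,-1,0,0,0,0,0,0])

```text
t: 4.92
eef_pos: [0.5839, 0.1964, 0.1022]
tool_rot: [-0.0, -0.117, 0.993, -0.0]
contact_force: [0.8, 0.5, -1.7]
gripper_width: 0.75
```

```bash
python3 - <<'E'
from lug import *
state()
for n in('top','scene'):print(n,near(n,(.644,.2123,.122)))
a=np.hstack([cv2.resize(cam(n)['pixels'][y:y+60,x:x+60],None,fx=6,fy=6,interpolation=cv2.INTER_CUBIC) for n,x,y in(('top',170,155),('scene',285,255))])
cv2.imwrite('pics/g2.png',cv2.convertScaleAbs(a,alpha=1.4))
E
```

```text
t 4.92 tcp [0.5839 0.1964 0.1022] phi -166.59 tilt 0.04 F [ 0.8  0.5 -1.7] w 0.75 q [-0.55  0.56  0.17  1.83 -0.13  0.76  1.49]
top None
scene (array([0.6422, 0.212 , 0.122 ]), array([313.3, 285.5,  80.1]), 120)
```

View pics/g2.png

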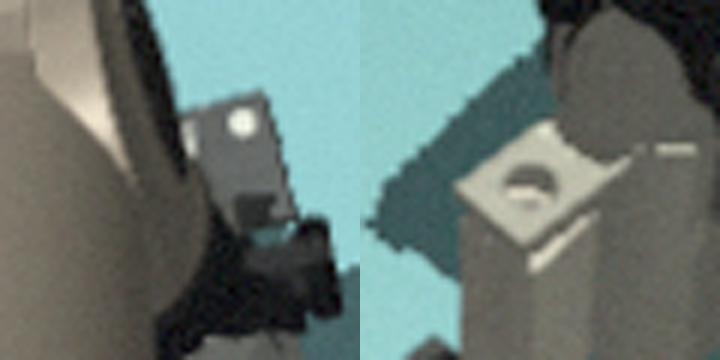

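drive_tool(series=[-1,-2,1,0,0,0,0,-1,0,0,3,0,0,0,-1,0,0,3,0,0,0,-1,0,0,1,0,0,0,-1,0,0,0,0,0,0,1,0,0,0,0,0,0,1,0,0,0,0,0,0,1,0,0,0,0,0,0,1,0,0,-40,0,0,0,1,0,0,-50,0,0,0,1,0,0,-50,0,0,0])

```text
t: 6.5
eef_pos: [0.5858, 0.198, 0.2365]
tool_rot: [-0.0, -0.117, 0.993, -0.0]
contact_force: [0.2, -0.0, -0.2]
gripper_width: 1.0
```

```bash
python3 - <<'E'
from lug import *
from plan import plan
print(near('scene',(.644,.2123,.116)))
for n in('top','scene'):print(n,near(n,(.4949,-.1585,.096)),near(n,(.62,-.0175,.0885)))
plan([(.4453,-.123,.235,145,1,8),(.4453,-.123,.077,145,1,4)])
E
```

```text
(array([0.6443, 0.2128, 0.116 ]), array([312.5, 288.2,  51.4]), 100)
top (array([ 0.4949, -0.1595,  0.096 ]), array([353. , 253. ,  54.3]), 140) (array([ 0.6201, -0.0184,  0.0885]), array([293.4, 199.2,  17.5]), 90)
scene (array([ 0.494 , -0.1582,  0.096 ]), array([282.4, 165.4,  14.6]), 90) (array([ 0.6201, -0.0166,  0.0885]), array([265.3, 219.9,  26.1]), 120)
t 6.75 tcp [0.5856 0.1981 0.2347] phi -166.58 tilt 0.04 F [-0.1  0.1 -0.8] w 0.998 q [-0.58  0.4   0.2   1.73 -0.09  1.02  1.46]
1,26,-35,-0,0,0,0.11,
1,23,-38,-0,0,0,0.10,
1,18,-39,-0,0,0,0.11,
1,14,-42,-0,0,0,0.10,
1,10,-43,-0,0,0,0.11,
1,5,-43,-0,0,0,0.10,
1,1,-44,-0,0,0,0.11,
1,-4,-43,-0,0,0,0.11,
#-> [ 0.4454 -0.1225  0.2347] -215.3
1,-0,-0,39,0,0,-0.00,
1,-0,-0,40,0,0,-0.00,
1,-0,-0,39,0,0,-0.00,
1,-0,-0,40,0,0,-0.00,
#-> [ 0.4454 -0.1225  0.0767] -215.3
```

drive_tool(series=[1,26,-35,0,0,0,0.11,1,23,-38,0,0,0,0.1,1,18,-39,0,0,0,0.11,1,14,-42,0,0,0,0.1,1,10,-43,0,0,0,0.11,1,5,-43,0,0,0,0.1,1,1,-44,0,0,0,0.11,1,-4,-43,0,0,0,0.11,1,0,0,40,0,0,0,1,0,0,40,0,0,0,1,0,0,40,0,0,0,1,0,0,38,0,0,0])

```text
t: 8.25
eef_pos: [0.4443, -0.1223, 0.0747]
tool_rot: [-0.001, 0.303, 0.953, -0.001]
contact_force: [0.6, 1.0, -1.0]
gripper_width: 0.999
```

drive_tool(series=[1,0,0,0,0,0,0,-1,0,0,0,0,0,0,-1,0,0,0,0,0,0,-1,0,0,0,0,0,0,-1,0,0,0,0,0,0,-1,0,0,-15,0,0,0,-1,0,0,-20,0,0,0,-1,0,0,0,0,0,0,-1,0,0,0,0,0,0])

```text
t: 9.38
eef_pos: [0.4457, -0.1221, 0.1122]
tool_rot: [-0.0, 0.303, 0.953, 0.0]
contact_force: [0.2, 0.2, -3.2]
gripper_width: 0.752
```

```bash
python3 - <<'E'
from lug import *
from plan import plan
o,f=state()
print(near('scene',(.4949,-.1585,.131)),near('top',(.4949,-.1585,.131)))
# target: lug at scene (.6201,-.0166) with yaw 15
a=np.radians(15);x,y=.6201-.06*np.cos(a),-.0172-.06*np.sin(a)
plan([(x,y,o['eef_pos'][2],195,-1,6)])
E
```

```text
t 9.38 tcp [ 0.4457 -0.1221  0.1122] phi 144.74 tilt 0.02 F [ 0.2  0.2 -3.2] w 0.752 q [-0.24  0.36  0.45  2.2  -0.26  0.63  1.35]
None None
t 9.47 tcp [ 0.4454 -0.1222  0.1118] phi 144.73 tilt 0.06 F [-0.1  0.1 -3.3] w 0.754 q [-0.24  0.36  0.45  2.2  -0.26  0.63  1.35]
-1,-7,23,-0,0,0,-0.15,
-1,-11,22,-0,0,0,-0.14,
-1,-14,21,-0,0,0,-0.15,
-1,-16,18,-0,0,0,-0.14,
-1,-19,15,-0,0,0,-0.15,
-1,-21,13,-0,0,0,-0.15,
#-> [ 0.5619 -0.0328  0.1118] 195.2
```

drive_tool(series=[-1,-7,23,0,0,0,-0.15,-1,-11,22,0,0,0,-0.14,-1,-14,21,0,0,0,-0.15,-1,-16,18,0,0,0,-0.14,-1,-19,15,0,0,0,-0.15,-1,-21,13,0,0,0,-0.15,-1,0,0,14,0,0,0,-1,0,0,14,0,0,0,-1,0,0,0,0,0,0,-1,0,0,0,0,0,0])

```text
t: 10.72
eef_pos: [0.5619, -0.0336, 0.0841]
tool_rot: [-0.0, -0.131, 0.991, -0.0]
contact_force: [0.3, -0.4, -3.1]
gripper_width: 0.757
```

```bash
python3 - <<'E'
from lug import *
state()
for n in('top','scene'):print(n,near(n,(.62,-.017,.102)))
a=np.hstack([cv2.resize(cam(n)['pixels'][y:y+60,x:x+60],None,fx=6,fy=6,interpolation=cv2.INTER_CUBIC) for n,x,y in(('top',265,170),('scene',235,185))])
cv2.imwrite('pics/g3.png',cv2.convertScaleAbs(a,alpha=1.4))
E
```

```text
t 10.72 tcp [ 0.5619 -0.0336  0.0841] phi -164.93 tilt 0.05 F [ 0.3 -0.4 -3.1] w 0.757 q [-0.2   0.52  0.19  1.97 -0.15  0.67  1.92]
top None
scene (array([ 0.6208, -0.0145,  0.102 ]), array([265.2, 216.2,  31.2]), 90)
```

View pics/g3.png

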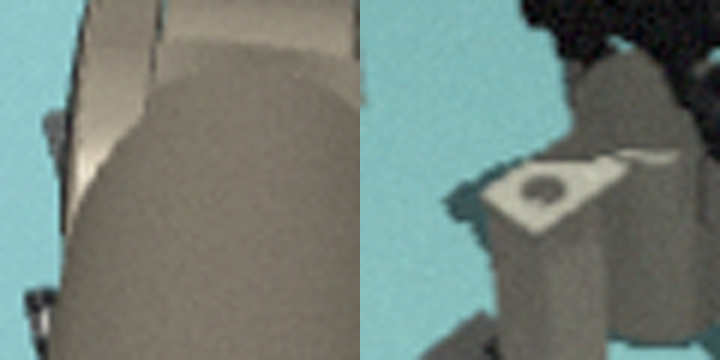

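drive_tool(series=[-1,1,-2,0,0,0,0,-1,0,0,3,0,0,0,-1,0,0,3,0,0,0,-1,0,0,1,0,0,0,-1,0,0,0,0,0,0,1,0,0,0,0,0,0,1,0,0,0,0,0,0,1,0,0,0,0,0,0,1,0,0,-40,0,0,0,1,0,0,-50,0,0,0,1,0,0,-50,0,0,0])

```text
t: 12.3
eef_pos: [0.5616, -0.0353, 0.2186]
tool_rot: [-0.0, -0.132, 0.991, -0.0]
contact_force: [0.0, -0.1, 0.5]
gripper_width: 1.001
```

```bash
python3 - <<'E'
from lug import *
from plan import plan
for n in('top','scene'):print(n,near(n,(.62,-.017,.096)),near(n,(.644,.2123,.116)))
plan([(.5205,-.347,.19,180,1,7)])
E
```

```text
top None (array([0.6434, 0.2118, 0.116 ]), array([195.7, 184. ,  26.1]), 100)
scene (array([ 0.6207, -0.0177,  0.096 ]), array([264.7, 217.2,  24.5]), 90) (array([0.6444, 0.2128, 0.116 ]), array([312.4, 288.3,  58.6]), 100)
t 12.5 tcp [ 0.5624 -0.0352  0.2181] phi -164.86 tilt 0.13 F [-0.1  0.3  0.3] w 1.001 q [-0.24  0.33  0.23  1.88 -0.09  0.94  1.88]
1,17,-41,4,0,0,0.04,
1,16,-43,4,0,0,0.04,
1,14,-42,4,0,0,0.03,
1,13,-43,4,0,0,0.04,
1,11,-44,4,0,0,0.04,
1,9,-44,4,0,0,0.04,
1,8,-44,4,0,0,0.03,
#-> [ 0.5202 -0.3468  0.1901] -179.8
```

drive_tool(series=[1,17,-41,4,0,0,0.04,1,16,-43,4,0,0,0.04,1,14,-42,4,0,0,0.03,1,13,-43,4,0,0,0.04,1,11,-44,4,0,0,0.04,1,9,-44,4,0,0,0.04,1,8,-44,4,0,0,0.03,1,0,0,40,0,0,0,1,0,0,40,0,0,0,1,0,0,33,0,0,0,-1,0,0,0,0,0,0,-1,0,0,0,0,0,0])

```text
t: 14.0
eef_pos: [0.5198, -0.3471, 0.0765]
tool_rot: [-0.0, -0.002, 1.0, -0.0]
contact_force: [-0.3, -0.1, 0.7]
gripper_width: 0.604
```

drive_tool(series=[-1,0,0,0,0,0,0,-1,0,0,0,0,0,0,-1,0,0,0,0,0,0,-1,0,0,0,0,0,0,-1,0,0,0,0,0,0])

```text
t: 14.62
eef_pos: [0.5207, -0.3485, 0.078]
tool_rot: [0.001, -0.002, 1.0, -0.001]
contact_force: [0.3, -3.3, 6.6]
gripper_width: 0.219
```

```bash
python3 - <<'E'
from plan import *
o,f=state()
plan([(.5205,-.347,.17,180,-1,3)])
c=cam('scene');cv2.imwrite('pics/p1.png',cv2.convertScaleAbs(cv2.resize(c['pixels'][80:200,180:320],None,fx=5,fy=5,interpolation=cv2.INTER_CUBIC),alpha=2))
E
```

```text
t 14.62 tcp [ 0.5207 -0.3485  0.078 ] phi -179.8 tilt 0.23 F [ 0.3 -3.3  6.6] w 0.219 q [ 0.26  0.62  0.31  1.83 -0.27  0.73  2.29]
t 14.62 tcp [ 0.5207 -0.3485  0.078 ] phi -179.8 tilt 0.23 F [ 0.3 -3.3  6.6] w 0.219 q [ 0.26  0.62  0.31  1.83 -0.27  0.73  2.29]
-1,0,1,-31,0,0,0.00,
-1,0,0,-30,0,0,0.00,
-1,0,1,-31,0,0,0.00,
#-> [ 0.5207 -0.3465  0.17  ] -179.8
```

View pics/p1.png

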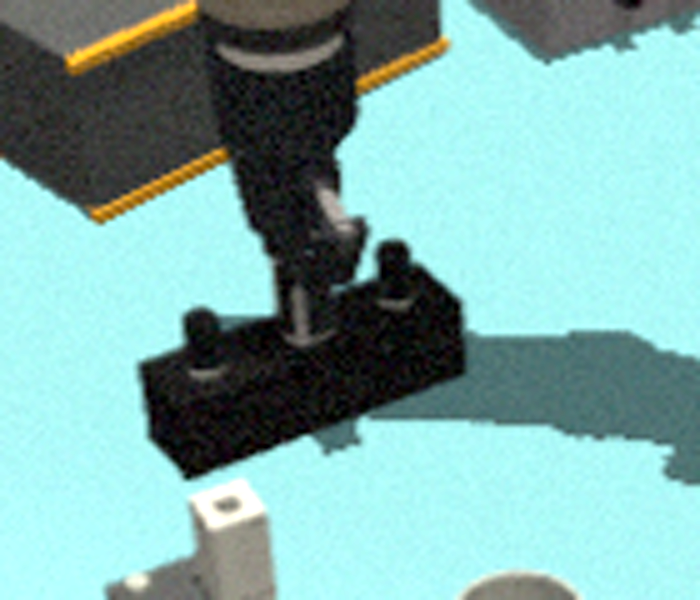

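drive_tool(series=[-1,0,0,-15,0,0,0,-1,0,1,-40,0,0,0,-1,0,0,-40,0,0,0,-1,0,0,-35,0,0,0,-1,0,0,0,0,0,0])

```text
t: 15.3
eef_pos: [0.521, -0.3461, 0.2093]
tool_rot: [0.002, -0.002, 1.0, -0.001]
contact_force: [0.9, -0.1, -1.9]
gripper_width: 0.219
```

```bash
python3 - <<'E'
from plan import *
plan([(.644,.2123,.207,194,-1,12)])
E
```

```text
t 15.3 tcp [ 0.521  -0.3461  0.2093] phi -179.74 tilt 0.28 F [ 0.9 -0.1 -1.9] w 0.219 q [ 0.21  0.45  0.38  1.75 -0.2   0.97  2.24]
-1,-10,46,0,0,0,-0.02,
-1,-12,47,0,0,0,-0.02,
-1,-12,46,1,0,0,-0.02,
-1,-13,46,-0,0,0,-0.02,
-1,-15,45,-0,0,0,-0.02,
-1,-15,45,0,0,0,-0.02,
-1,-16,45,0,0,0,-0.02,
-1,-16,45,1,0,0,-0.02,
-1,-18,44,-0,0,0,-0.02,
-1,-19,44,-0,0,0,-0.02,
-1,-19,43,0,0,0,-0.02,
-1,-21,43,0,0,0,-0.02,
#-> [0.6445 0.212  0.2073] -166.0
```

drive_tool(series=[-1,-10,46,0,0,0,-0.02,-1,-12,47,0,0,0,-0.02,-1,-12,46,1,0,0,-0.02,-1,-13,46,0,0,0,-0.02,-1,-15,45,0,0,0,-0.02,-1,-15,45,0,0,0,-0.02,-1,-16,45,0,0,0,-0.02,-1,-16,45,1,0,0,-0.02,-1,-18,44,0,0,0,-0.02,-1,-19,44,0,0,0,-0.02,-1,-19,43,0,0,0,-0.02,-1,-21,43,0,0,0,-0.02])

```text
t: 16.8
eef_pos: [0.6424, 0.2138, 0.2028]
tool_rot: [-0.001, -0.122, 0.992, -0.0]
contact_force: [0.5, -0.9, -0.4]
gripper_width: 0.221
```

drive_tool(series=[-1,0,0,0,0,0,0,-1,0,0,0,0,0,0])

```text
t: 17.05
eef_pos: [0.6425, 0.2117, 0.203]
tool_rot: [-0.001, -0.122, 0.993, -0.001]
contact_force: [-0.2, -0.2, -0.5]
gripper_width: 0.218
```

```bash
python3 - <<'E'
from lug import *
o,f=state();p=o['eef_pos']
for n,x,y in(('top',160,140),('scene',280,220)):
    c=cam(n);im=cv2.convertScaleAbs(cv2.resize(c['pixels'][y:y+85,x:x+65],None,fx=6,fy=6,interpolation=cv2.INTER_CUBIC),alpha=1.6)
    ft=proj(c,[p-[0,0,.073],p-[0,0,.028],(.644,.2123,.1085),(.644,.2123,.116)]);print(n,ft.round(1).tolist(),((ft-[x,y]+.5)*6-.5).round(0).tolist())
    if n=='top':A=im
    else:cv2.imwrite('pics/g4.png',np.hstack([A,im]))
E
```

```text
t 17.05 tcp [0.6425 0.2117 0.203 ] phi -166.0 tilt 0.16 F [-0.2 -0.2 -0.5] w 0.218 q [-0.55  0.53  0.2   1.61 -0.12  1.02  1.5 ]
top [[194.5, 182.8], [190.5, 177.4], [196.1, 184.6], [195.5, 183.8]] [[210.0, 259.0], [186.0, 227.0], [219.0, 270.0], [215.0, 265.0]]
scene [[313.2, 282.7], [313.9, 266.8], [312.4, 290.5], [312.5, 288.0]] [[202.0, 379.0], [206.0, 283.0], [197.0, 425.0], [197.0, 410.0]]
```

View pics/g4.png

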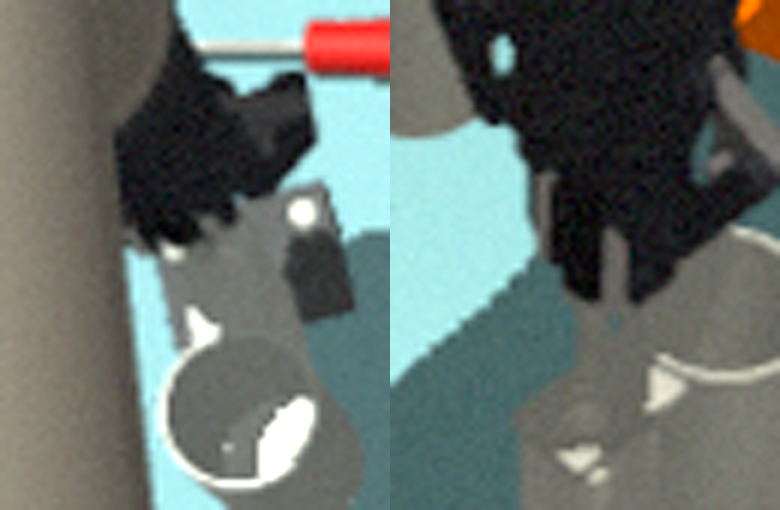

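```bash
python3 - <<'E'
from lug import *
c=cam('scene');g=c['pixels'].astype(int)
for y in range(268,288,2): print(y,[int(v) for v in g[y-1:y+2,302:326].mean(axis=(0,2))])
print(proj(c,[(.6425,.2117,z) for z in(.17,.16,.15,.14,.13)]).round(1).tolist())
from plan import plan
plan([(.644,.2122,.203,-166,-1,1)])
E
```

```text
268 [59, 58, 59, 60, 58, 56, 53, 40, 25, 17, 9, 6, 19, 47, 61, 63, 51, 30, 17, 15, 14, 31, 43, 58]
270 [60, 60, 57, 58, 58, 56, 59, 57, 55, 49, 40, 35, 45, 56, 61, 63, 59, 45, 35, 38, 45, 58, 64, 64]
272 [59, 57, 59, 58, 58, 59, 60, 59, 57, 61, 64, 63, 64, 62, 61, 59, 63, 63, 60, 60, 63, 64, 64, 66]
274 [58, 57, 59, 60, 58, 57, 57, 58, 59, 61, 66, 64, 65, 61, 60, 57, 60, 62, 63, 61, 63, 64, 64, 66]
276 [58, 59, 59, 59, 58, 59, 58, 59, 61, 62, 64, 64, 65, 60, 62, 60, 63, 62, 62, 64, 63, 64, 65, 65]
278 [57, 59, 59, 58, 58, 59, 58, 60, 60, 61, 63, 63, 64, 62, 61, 63, 64, 63, 62, 63, 65, 82, 94, 88]
280 [58, 58, 58, 59, 59, 57, 58, 60, 60, 63, 65, 63, 63, 63, 62, 63, 62, 63, 63, 64, 66, 80, 100, 106]
282 [57, 59, 57, 57, 59, 62, 59, 61, 61, 60, 63, 63, 63, 63, 63, 64, 64, 63, 63, 64, 62, 101, 127, 119]
284 [58, 59, 59, 58, 61, 62, 62, 64, 64, 63, 67, 66, 64, 66, 65, 66, 65, 63, 63, 63, 62, 105, 135, 136]
286 [59, 60, 64, 61, 64, 62, 63, 66, 65, 66, 68, 68, 67, 63, 63, 62, 64, 62, 62, 64, 72, 112, 132, 129]
[[313.8, 268.6], [313.7, 272.2], [313.5, 275.8], [313.4, 279.3], [313.2, 282.7]]
t 17.2 tcp [0.6433 0.2103 0.204 ] phi -166.14 tilt 0.07 F [ 0.3  0.3 -0.3] w 0.223 q [-0.55  0.53  0.2   1.61 -0.12  1.02  1.5 ]
-1,-1,2,1,0,0,-0.00,
#-> [0.6438 0.2125 0.203 ] -166.1
```

drive_tool(series=[-1,0,0,0,0,0,0,-1,0,0,8,0,0,0,-1,0,0,8,0,0,0,-1,0,0,4,0,0,0,-1,0,0,4,0,0,0,-1,0,0,0,0,0,0])

```text
t: 17.95
eef_pos: [0.6433, 0.2123, 0.1799]
tool_rot: [-0.0, -0.122, 0.993, -0.0]
contact_force: [0.4, 0.6, -0.4]
gripper_width: 0.224
```

```bash
python3 - <<'E'
from lug import *
o,f=state();c=cam('scene');g=c['pixels'].astype(int)
for y in range(274,292,2): print(y,[int(v) for v in (g[y-1:y+2,302:326,2]-g[y-1:y+2,302:326,0]).mean(axis=0)])
p=o['eef_pos'];print(proj(c,[p-[0,0,z] for z in(.028,.038,.048,.058,.073)]).round(1).tolist())
E
```

```text
t 17.95 tcp [0.6433 0.2123 0.1799] phi -166.0 tilt 0.04 F [ 0.4  0.6 -0.4] w 0.224 q [-0.54  0.55  0.19  1.63 -0.12  0.97  1.5 ]
274 [-19, -20, -22, -20, -18, -16, -9, 0, -2, 0, -1, 0, 2, 3, 4, 5, 4, 2, -3, 0, -1, -1, -1, -6]
276 [-20, -20, -21, -19, -19, -21, -11, 4, 0, -2, 0, 4, 0, 2, 4, 7, 5, 3, -4, 1, -2, -5, 0, 0]
278 [-19, -19, -20, -20, -20, -20, -12, -3, 3, 0, -1, 1, 0, 2, 3, 6, 4, 1, 1, -1, 0, -1, 3, 5]
280 [-19, -20, -20, -19, -21, -20, -19, -13, -2, 4, 4, 4, 1, 4, 4, 5, 4, 4, 3, 3, 4, 5, 5, 7]
282 [-20, -21, -20, -20, -18, -14, -7, -1, 1, 6, 5, 5, 4, 5, 5, 4, 7, 5, 4, 5, 6, 7, 4, 9]
284 [-20, -18, -17, -10, -6, 0, 3, 7, 4, 6, 4, 4, 5, 4, 4, 5, 6, 5, 6, 6, 5, 6, 6, 10]
286 [-12, -4, 1, 5, 5, 4, 6, 7, 4, 6, 6, 4, 6, 4, 5, 5, 5, 6, 4, 7, 5, 6, 4, 10]
288 [2, 6, 6, 7, 6, 4, 6, 7, 4, 5, 3, 6, 6, 4, 4, 4, 6, 5, 4, 6, 4, 7, 5, 7]
290 [6, 5, 5, 5, 4, 6, 6, 7, 5, 5, 4, 6, 6, 6, 4, 5, 5, 4, 4, 4, 4, 5, 6, 5]
[[313.3, 275.5], [313.2, 279.0], [313.0, 282.4], [312.9, 285.8], [312.7, 290.8]]
```

drive_tool(series=[-1,0,0,3,0,0,0,-1,0,0,3,0,0,0,-1,0,0,0,0,0,0])

```text
t: 18.38
eef_pos: [0.6432, 0.2122, 0.1739]
tool_rot: [-0.0, -0.122, 0.993, -0.0]
contact_force: [0.5, 0.0, 0.2]
gripper_width: 0.219
```

drive_tool(series=[-1,0,0,5,0,0,0,-1,0,0,5,0,0,0,-1,0,0,5,0,0,0,-1,0,0,5,0,0,0,-1,0,0,4,0,0,0,-1,0,0,0,0,0,0])

```text
t: 19.12
eef_pos: [0.6432, 0.2122, 0.1498]
tool_rot: [-0.0, -0.122, 0.993, -0.0]
contact_force: [-0.2, -0.3, -0.6]
gripper_width: 0.22
```

drive_tool(series=[-1,0,0,3,0,0,0,-1,0,0,2,0,0,0,-1,0,0,1,0,0,0,-1,0,0,1,0,0,0,-1,0,0,1,0,0,0,-1,0,0,0,0,0,0])

```text
t: 19.88
eef_pos: [0.644, 0.2123, 0.1438]
tool_rot: [0.001, -0.122, 0.993, 0.0]
contact_force: [-1.9, -1.4, 7.8]
gripper_width: 0.218
```

drive_tool(series=[1,0,0,0,0,0,0,1,0,0,0,0,0,0,1,0,0,0,0,0,0,1,0,0,-40,0,0,0,1,0,0,-40,0,0,0,1,0,0,0,0,0,0])

```text
t: 20.62
eef_pos: [0.6455, 0.2128, 0.2261]
tool_rot: [0.003, -0.122, 0.993, 0.001]
contact_force: [-0.7, 0.9, 0.3]
gripper_width: 1.004
```

```bash
python3 - <<'E'
from lug import *
from plan import plan
plan([(.5805,-.3465,.2,180,1,11),(.5805,-.3465,.0775,180,1,3)])
print(near('scene',(.6201,-.017,.096)),near('top',(.6201,-.017,.096)))
c=cam('scene');g=c['pixels'].min(axis=2).astype(int)
u=proj(c,[(.644,.2123,.15),(.644,.2123,.116)]);print(u)
E
```

```text
t 20.62 tcp [0.6455 0.2128 0.2261] phi -166.02 tilt 0.39 F [-0.7  0.9  0.3] w 1.004 q [-0.55  0.51  0.2   1.59 -0.11  1.05  1.5 ]
1,18,-48,2,0,0,0.02,
1,17,-48,3,0,0,0.02,
1,16,-49,2,0,0,0.03,
1,15,-49,2,0,0,0.02,
1,13,-49,3,0,0,0.02,
1,13,-50,2,0,0,0.02,
1,12,-50,3,0,0,0.03,
1,10,-50,2,0,0,0.02,
1,9,-50,2,0,0,0.02,
1,8,-51,3,0,0,0.02,
1,7,-50,2,0,0,0.02,
#-> [ 0.5808 -0.3462  0.2001] -179.8
1,0,-0,41,0,0,0.00,
1,0,-0,41,0,0,0.00,
1,0,-0,41,0,0,0.00,
#-> [ 0.5808 -0.3462  0.0771] -179.8
(array([ 0.6208, -0.0176,  0.096 ]), array([264.7, 217.3,  34.9]), 110) (array([ 0.6193, -0.0182,  0.096 ]), array([293.3, 198.8,  26.6]), 130)
[[312.97994221 276.33594205]
 [312.49786885 287.980075  ]]
```

drive_tool(series=[1,18,-48,2,0,0,0.02,1,17,-48,3,0,0,0.02,1,16,-49,2,0,0,0.03,1,15,-49,2,0,0,0.02,1,13,-49,3,0,0,0.02,1,13,-50,2,0,0,0.02,1,12,-50,3,0,0,0.03,1,10,-50,2,0,0,0.02,1,9,-50,2,0,0,0.02,1,8,-51,3,0,0,0.02,1,7,-50,2,0,0,0.02,1,0,0,0,0,0,0])

```text
t: 22.28
eef_pos: [0.5754, -0.3522, 0.1945]
tool_rot: [-0.002, 0.002, 1.0, -0.001]
contact_force: [-0.4, -0.1, -0.3]
gripper_width: 0.998
```

drive_tool(series=[1,0,0,41,0,0,0,1,0,0,41,0,0,0,1,0,0,38,0,0,0,1,0,0,0,0,0,0,-1,0,0,0,0,0,0,-1,0,0,0,0,0,0,-1,0,0,0,0,0,0,-1,0,0,0,0,0,0,-1,0,0,0,0,0,0,-1,0,0,0,0,0,0,-1,0,0,0,0,0,0])

```text
t: 23.65
eef_pos: [0.5794, -0.347, 0.0775]
tool_rot: [0.001, -0.002, 1.0, -0.0]
contact_force: [-0.9, 0.8, 6.2]
gripper_width: 0.22
```

drive_tool(series=[-1,0,0,-15,0,0,0,-1,0,0,-40,0,0,0,-1,0,0,-40,0,0,0,-1,0,0,-27,0,0,0,-1,0,0,0,0,0,0])

```text
t: 24.28
eef_pos: [0.5799, -0.3474, 0.2015]
tool_rot: [0.002, -0.002, 1.0, -0.001]
contact_force: [-0.1, 0.6, -0.7]
gripper_width: 0.218
```

```bash
python3 - <<'E'
from lug import *
from plan import plan
plan([(.6201,-.0175,.2,195,-1,8),(.6201,-.0175,.18,195,-1,2)])
E
```

```text
t 24.27 tcp [ 0.5799 -0.3474  0.2015] phi -179.77 tilt 0.28 F [-0.1  0.6 -0.7] w 0.218 q [ 0.2   0.54  0.36  1.62 -0.21  1.01  2.2 ]
-1,-5,41,0,0,0,-0.03,
-1,-7,41,0,0,0,-0.03,
-1,-7,41,1,0,0,-0.04,
-1,-10,41,-0,0,0,-0.03,
-1,-10,40,-0,0,0,-0.03,
-1,-12,40,0,0,0,-0.03,
-1,-13,39,0,0,0,-0.04,
-1,-14,39,0,0,0,-0.03,
#-> [ 0.6201 -0.0177  0.2005] -164.9
-1,-0,0,10,0,0,0.00,
-1,-0,0,10,0,0,0.00,
#-> [ 0.6201 -0.0177  0.1805] -164.9
```

drive_tool(series=[-1,-5,41,0,0,0,-0.03,-1,-7,41,0,0,0,-0.03,-1,-7,41,1,0,0,-0.04,-1,-10,41,0,0,0,-0.03,-1,-10,40,0,0,0,-0.03,-1,-12,40,0,0,0,-0.03,-1,-13,39,0,0,0,-0.04,-1,-14,39,0,0,0,-0.03,-1,0,0,10,0,0,0,-1,0,0,10,0,0,0,-1,0,0,0,0,0,0,-1,0,0,0,0,0,0])

```text
t: 25.78
eef_pos: [0.6188, -0.0183, 0.1772]
tool_rot: [-0.0, -0.131, 0.991, -0.0]
contact_force: [0.4, 0.2, -0.5]
gripper_width: 0.215
```

```bash
python3 - <<'E'
from lug import *
from plan import plan
print(near('scene',(.6201,-.017,.096)))
plan([(.6201,-.0175,.158,195,-1,1)])
E
```

```text
None
t 25.82 tcp [ 0.619  -0.018   0.1775] phi -164.96 tilt 0.02 F [ 0.3  0.1 -0.7] w 0.221 q [-0.25  0.47  0.24  1.78 -0.14  0.91  1.88]
-1,-1,0,19,0,0,0.00,
#-> [ 0.62   -0.0178  0.1585] -165.0
```

drive_tool(series=[-1,-1,0,5,0,0,0,-1,0,0,5,0,0,0,-1,0,0,4,0,0,0,-1,0,0,4,0,0,0,-1,0,0,3,0,0,0,-1,0,0,2,0,0,0,-1,0,0,0,0,0,0])

```text
t: 26.7
eef_pos: [0.6195, -0.0179, 0.1539]
tool_rot: [-0.001, -0.131, 0.991, -0.001]
contact_force: [-1.6, -4.5, -0.3]
gripper_width: 0.22
```

drive_tool(series=[-1,0,-1,2,0,0,0,-1,0,0,5,0,0,0,-1,0,0,5,0,0,0,-1,0,0,5,0,0,0,-1,0,0,5,0,0,0,-1,0,0,3,0,0,0,-1,0,0,0,0,0,0])

```text
t: 27.58
eef_pos: [0.6192, -0.0185, 0.1286]
tool_rot: [-0.001, -0.131, 0.991, -0.0]
contact_force: [-3.1, -5.7, 0.2]
gripper_width: 0.219
```

Home is expected at about 0.1235.

drive_tool(series=[-1,0,-1,2,0,0,0,-1,0,0,2,0,0,0,-1,0,0,1,0,0,0,-1,0,0,1,0,0,0,-1,0,0,1,0,0,0,-1,0,0,0,0,0,0])

```text
t: 28.32
eef_pos: [0.6198, -0.0189, 0.1233]
tool_rot: [-0.001, -0.131, 0.991, 0.0]
contact_force: [-7.6, -3.8, 13.3]
gripper_width: 0.218
```

drive_tool(series=[1,0,0,0,0,0,0,1,0,0,0,0,0,0,1,0,0,0,0,0,0,1,0,0,-40,0,0,0,1,0,0,-50,0,0,0,1,0,0,-60,0,0,0,1,0,0,-50,0,0,0,1,0,0,0,0,0,0])

```text
t: 29.32
eef_pos: [0.6228, -0.0185, 0.3272]
tool_rot: [0.005, -0.132, 0.991, -0.0]
contact_force: [-0.1, 0.0, -0.3]
gripper_width: 0.998
```

```bash
python3 - <<'E'
from lug import *
from plan import plan
s=cam('scene');t=cam('top')
for c,n,x0,y0,x1,y1 in((s,'s',405,262,460,300),(t,'t',100,225,140,250)):
    g=c['pixels'].astype(int); sub=g[y0:y1,x0:x1]; 
    sat=sub.max(2)-sub.min(2); m=((sat<22)&(sub.max(2)>85)&(sub.max(2)<190)).astype(np.uint8)
    b=cv2.resize(m*255,None,fx=8,fy=8,interpolation=cv2.INTER_LINEAR)>127
    cs,_=cv2.findContours(b.astype(np.uint8),cv2.RETR_EXTERNAL,cv2.CHAIN_APPROX_NONE)
    for q in cs:
        a=cv2.contourArea(q)/64
        if a>15:
            qq=(q.reshape(-1,2)+.5)/8-.5+[x0,y0]; P=plane(c,qq,.211)[:,:2]
            r=cv2.minAreaRect((P*1000).astype(np.float32));print(n,round(a),r)
plan([(.504,.353,.33,195,1,11)])
x=cv2.resize(s['pixels'][170:360,200:460],None,fx=3,fy=3,interpolation=cv2.INTER_CUBIC);cv2.imwrite('pics/k1.png',cv2.convertScaleAbs(x,alpha=1.6))
E
```

```text
s 71 ((504.16229248046875, 355.04107666015625), (17.055622100830078, 17.854515075683594), 22.740949630737305)
t 66 ((491.5594177246094, 315.4813537597656), (27.2901668548584, 35.23160171508789), 15.026223182678223)
t 55 ((503.81097412109375, 353.73138427734375), (19.53229522705078, 16.99041748046875), 27.618911743164062)
t 29.43 tcp [ 0.6204 -0.0182  0.3222] phi -164.84 tilt 0.04 F [-0.4  0.2 -0.2] w 1.0 q [-0.28  0.34  0.27  1.62 -0.1   1.19  1.85]
1,1,35,-1,0,0,0.00,
1,2,36,-0,0,0,0.00,
1,1,35,-1,0,0,0.00,
1,2,35,-1,0,0,0.00,
1,1,36,-1,0,0,0.00,
1,1,35,-0,0,0,0.00,
1,2,35,-1,0,0,0.00,
1,1,36,-1,0,0,0.00,
1,2,35,-0,0,0,0.00,
1,1,35,-1,0,0,0.00,
1,1,36,-1,0,0,0.00,
#-> [0.5042 0.3533 0.3302] -164.8
```

View pics/k1.png

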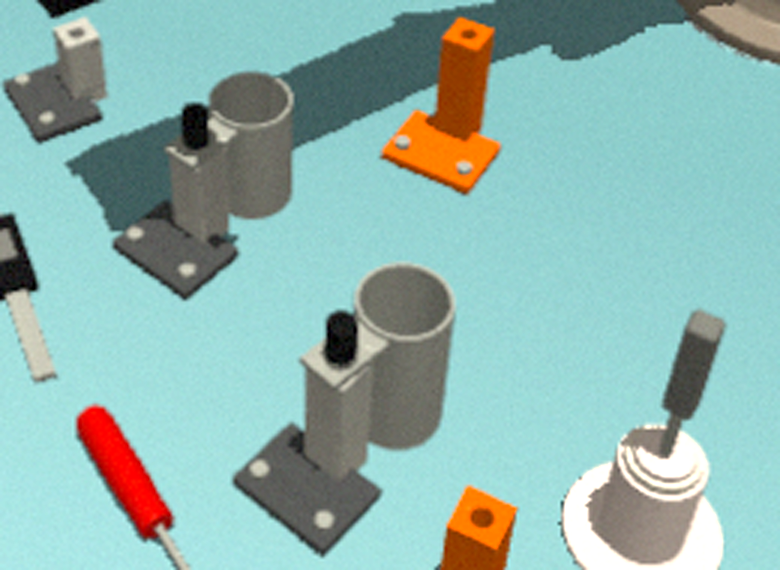

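```bash
python3 -c "
from plan import *
plan([(.504,.3541,.33,204,1,11)],start=(.6204,-.0182,.3222,-164.84))"
```

```text
t 29.43 tcp [ 0.6204 -0.0182  0.3222] phi -164.84 tilt 0.04 F [-0.4  0.2 -0.2] w 1.0 q [-0.28  0.34  0.27  1.62 -0.1   1.19  1.85]
1,1,35,-1,0,0,-0.01,
1,1,36,-0,0,0,-0.02,
1,1,35,-1,0,0,-0.01,
1,-0,36,-1,0,0,-0.02,
1,-1,35,-1,0,0,-0.01,
1,-1,36,-0,0,0,-0.01,
1,-2,35,-1,0,0,-0.02,
1,-2,36,-1,0,0,-0.01,
1,-2,35,-0,0,0,-0.02,
1,-4,35,-1,0,0,-0.01,
1,-3,35,-1,0,0,-0.01,
#-> [0.5039 0.3535 0.3302] -156.2
```

drive_tool(series=[1,1,35,-1,0,0,-0.01,1,1,36,0,0,0,-0.02,1,1,35,-1,0,0,-0.01,1,0,36,-1,0,0,-0.02,1,-1,35,-1,0,0,-0.01,1,-1,36,0,0,0,-0.01,1,-2,35,-1,0,0,-0.02,1,-2,36,-1,0,0,-0.01,1,-2,35,0,0,0,-0.02,1,-4,35,-1,0,0,-0.01,1,-3,35,-1,0,0,-0.01,1,0,0,0,0,0,0])

```text
t: 30.92
eef_pos: [0.5013, 0.3565, 0.3277]
tool_rot: [-0.002, -0.209, 0.978, -0.0]
contact_force: [0.9, -0.2, -1.0]
gripper_width: 1.002
```

drive_tool(series=[1,0,0,40,0,0,0,1,0,0,40,0,0,0,1,0,0,40,0,0,0,1,0,0,20,0,0,0,1,0,0,0,0,0,0,-1,0,0,0,0,0,0,-1,0,0,0,0,0,0,-1,0,0,0,0,0,0,-1,0,0,0,0,0,0,-1,0,0,0,0,0,0,-1,0,0,0,0,0,0,-1,0,0,0,0,0,0], force=60)

```text
t: 32.42
eef_pos: [0.5046, 0.3536, 0.191]
tool_rot: [0.001, -0.206, 0.979, 0.0]
contact_force: [-0.3, -0.1, 5.5]
gripper_width: 0.205
```

drive_tool(series=[-1,0,0,-15,0,0,0,-1,0,0,-30,0,0,0,-1,0,0,-40,0,0,0,-1,0,0,-40,0,0,0,-1,0,0,-25,0,0,0,-1,0,0,0,0,0,0])

```text
t: 33.17
eef_pos: [0.5048, 0.3536, 0.3428]
tool_rot: [0.002, -0.206, 0.979, 0.001]
contact_force: [-0.0, 0.1, -1.1]
gripper_width: 0.204
```

```bash
python3 - <<'E'
from lug import *
from plan import plan
plan([(.586,.198,.34,204,-1,6)])
c=cam('scene');t=cam('top')
for k in((.586,.198,.12),(.562,-.035,.1)):print(proj(c,[k]),proj(t,[k]))
x=np.hstack([cv2.resize(c['pixels'][130:340,240:460],None,fx=1.8,fy=1.8),cv2.resize(t['pixels'][130:340,80:300],None,fx=1.8,fy=1.8)]);cv2.imwrite('pics/k2.png',cv2.convertScaleAbs(x,alpha=1.6))
E
```

```text
t 33.17 tcp [0.5048 0.3536 0.3428] phi -156.28 tilt 0.24 F [-0.   0.1 -1.1] w 0.204 q [-0.77  0.31  0.07  1.6  -0.02  1.23  1.29]
-1,-2,-29,0,0,0,-0.00,
-1,-2,-29,1,0,0,-0.00,
-1,-2,-30,0,0,0,-0.00,
-1,-2,-29,1,0,0,-0.00,
-1,-2,-29,0,0,0,-0.00,
-1,-2,-29,1,0,0,-0.00,
#-> [0.5862 0.1982 0.3398] -156.3
[[334.11943452 268.96791065]] [[199.45877326 207.76394444]]
[[283.69125344 202.1217916 ]] [[299.97240842 222.58137462]]
```

View pics/k2.png

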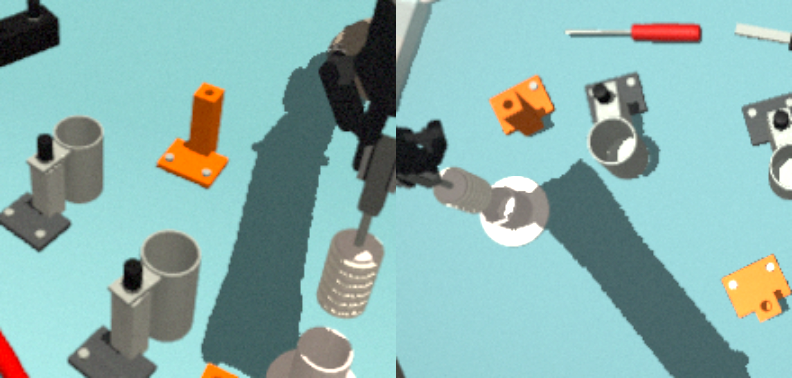

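drive_tool(series=[-1,-2,-29,0,0,0,0,-1,-2,-29,0,0,0,0,-1,-2,-30,1,0,0,0,-1,-1,-29,0,0,0,0,-1,-1,-29,0,0,0,0,-1,-1,-30,0,0,0,0,-1,0,0,0,0,0,0,-1,0,0,0,0,0,0,-1,0,0,25,0,0,0,-1,0,0,25,0,0,0,-1,0,0,0,0,0,0])

```text
t: 34.65
eef_pos: [0.5812, 0.1968, 0.2869]
tool_rot: [-0.003, -0.207, 0.978, -0.0]
contact_force: [-0.6, 0.4, -1.1]
gripper_width: 0.203
```

drive_tool(series=[-1,-3,-1,0,0,0,0,-1,0,0,25,0,0,0,-1,0,0,25,0,0,0,-1,0,0,25,0,0,0,-1,0,0,13,0,0,0,-1,0,0,3,0,0,0,-1,0,0,0,0,0,0])

```text
t: 35.52
eef_pos: [0.587, 0.1962, 0.1992]
tool_rot: [0.001, -0.206, 0.979, 0.0]
contact_force: [0.4, 0.3, -1.1]
gripper_width: 0.2
```

drive_tool(series=[-1,0,0,4,0,0,0,-1,0,0,4,0,0,0,-1,0,0,2,0,0,0,-1,0,0,1,0,0,0,-1,0,0,0,0,0,0])

```text
t: 36.15
eef_pos: [0.587, 0.1961, 0.1891]
tool_rot: [0.001, -0.206, 0.979, 0.0]
contact_force: [-2.2, -1.3, 10.0]
gripper_width: 0.199
```

drive_tool(series=[-1,0,0,-30,0,0,0,-1,0,0,-30,0,0,0,-1,0,0,-30,0,0,0,-1,0,0,0,0,0,0,-1,0,0,0,0,0,0,-1,0,0,25,0,0,0,-1,0,0,25,0,0,0,-1,0,0,25,0,0,0,-1,0,0,10,0,0,0,-1,0,0,3,0,0,0,-1,0,0,2,0,0,0,-1,0,0,0,0,0,0])

```text
t: 37.65
eef_pos: [0.5867, 0.196, 0.1891]
tool_rot: [0.0, -0.205, 0.979, 0.0]
contact_force: [-2.9, -1.4, 9.7]
gripper_width: 0.201
```

drive_tool(series=[-1,0,0,-35,0,0,0,-1,0,0,-35,0,0,0,-1,0,0,-40,0,0,0,-1,0,0,-40,0,0,0,-1,0,0,0,0,0,0,-1,0,0,0,0,0,0])

```text
t: 38.4
eef_pos: [0.586, 0.1958, 0.3367]
tool_rot: [-0.0, -0.206, 0.979, -0.0]
contact_force: [0.3, -1.2, -1.6]
gripper_width: 0.204
```

```bash
python3 - <<'E'
from lug import *
from plan import plan
plan([(.562,-.035,.335,204,-1,7)])
c=cam('scene');print(proj(c,[(.562,-.035,.1)]))
x=cv2.resize(c['pixels'][150:310,220:400],None,fx=4,fy=4,interpolation=cv2.INTER_CUBIC);cv2.imwrite('pics/k3.png',cv2.convertScaleAbs(x,alpha=1.6))
E
```

```text
t 38.4 tcp [0.586  0.1958 0.3367] phi -156.27 tilt 0.05 F [ 0.3 -1.2 -1.6] w 0.204 q [-0.54  0.32  0.15  1.6  -0.05  1.22  1.61]
-1,16,-29,0,0,0,-0.00,
-1,17,-29,0,0,0,-0.00,
-1,16,-28,1,0,0,-0.00,
-1,17,-29,-0,0,0,-0.00,
-1,16,-29,0,0,0,-0.00,
-1,16,-29,0,0,0,-0.00,
-1,17,-29,1,0,0,-0.00,
#-> [ 0.562  -0.0354  0.3347] -156.3
[[283.69125344 202.1217916 ]]
```

View pics/k3.png

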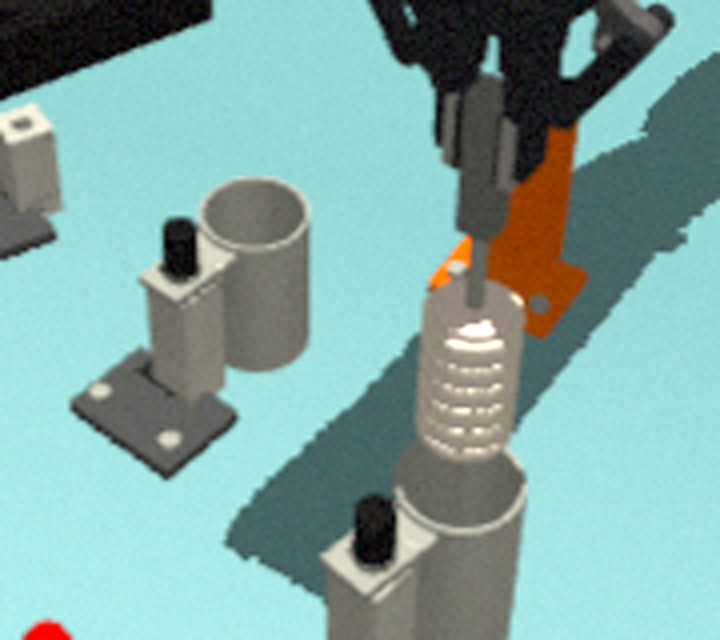

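drive_tool(series=[-1,16,-29,0,0,0,0,-1,17,-29,0,0,0,0,-1,16,-28,0,0,0,0,-1,17,-29,0,0,0,0,-1,16,-29,0,0,0,0,-1,16,-29,0,0,0,0,-1,17,-29,0,0,0,0,-1,0,0,0,0,0,0,-1,0,0,0,0,0,0,-1,0,0,30,0,0,0,-1,0,0,20,0,0,0,-1,0,0,0,0,0,0])

```text
t: 39.95
eef_pos: [0.5613, -0.0337, 0.2853]
tool_rot: [-0.002, -0.207, 0.978, 0.0]
contact_force: [-0.7, 0.5, -1.0]
gripper_width: 0.205
```

Brush bottom is about 0.1 and centred. Going down.

drive_tool(series=[-1,0,0,25,0,0,0,-1,0,0,25,0,0,0,-1,0,0,25,0,0,0,-1,0,0,12,0,0,0,-1,0,0,3,0,0,0,-1,0,0,3,0,0,0,-1,0,0,0,0,0,0])

```text
t: 40.83
eef_pos: [0.5628, -0.0352, 0.1949]
tool_rot: [0.0, -0.206, 0.979, -0.0]
contact_force: [-0.4, 0.3, -1.3]
gripper_width: 0.204
```

drive_tool(series=[-1,0,0,4,0,0,0,-1,0,0,2,0,0,0,-1,0,0,1,0,0,0,-1,0,0,0,0,0,0])

```text
t: 41.32
eef_pos: [0.5632, -0.0352, 0.189]
tool_rot: [0.001, -0.206, 0.979, 0.0]
contact_force: [-2.7, 0.6, 11.5]
gripper_width: 0.202
```

drive_tool(series=[-1,0,0,-30,0,0,0,-1,0,0,-30,0,0,0,-1,0,0,-18,0,0,0,-1,0,0,0,0,0,0,-1,0,0,0,0,0,0,-1,0,0,25,0,0,0,-1,0,0,25,0,0,0,-1,0,0,18,0,0,0,-1,0,0,6,0,0,0,-1,0,0,2,0,0,0,-1,0,0,2,0,0,0,-1,0,0,0,0,0,0])

```text
t: 42.82
eef_pos: [0.5631, -0.0353, 0.1891]
tool_rot: [0.001, -0.206, 0.979, 0.0]
contact_force: [-2.1, 1.3, 6.8]
gripper_width: 0.211
```

drive_tool(series=[-1,0,0,-35,0,0,0,-1,0,0,-35,0,0,0,-1,0,0,-40,0,0,0,-1,0,0,-40,0,0,0,-1,0,0,0,0,0,0,-1,0,0,0,0,0,0])

```text
t: 43.58
eef_pos: [0.5621, -0.0352, 0.3371]
tool_rot: [0.0, -0.206, 0.979, 0.0]
contact_force: [0.5, -0.4, -1.0]
gripper_width: 0.204
```

```bash
python3 - <<'E'
from plan import plan
plan([(.5045,.3535,.335,204,-1,10)])
E
```

```text
t 43.58 tcp [ 0.5621 -0.0352  0.3371] phi -156.27 tilt 0.01 F [ 0.5 -0.4 -1. ] w 0.204 q [-0.27  0.22  0.27  1.74 -0.06  1.19  2.  ]
-1,-10,38,0,0,0,-0.00,
-1,-11,38,0,0,0,-0.00,
-1,-10,38,1,0,0,-0.00,
-1,-10,38,-0,0,0,-0.00,
-1,-11,37,0,0,0,-0.00,
-1,-10,38,0,0,0,-0.00,
-1,-11,38,0,0,0,-0.00,
-1,-10,38,1,0,0,-0.00,
-1,-10,38,-0,0,0,-0.00,
-1,-11,38,0,0,0,-0.00,
#-> [0.5047 0.3536 0.3351] -156.3
```

drive_tool(series=[-1,-10,38,0,0,0,0,-1,-11,38,0,0,0,0,-1,-10,38,0,0,0,0,-1,-10,38,0,0,0,0,-1,-11,37,0,0,0,0,-1,-10,38,0,0,0,0,-1,-11,38,0,0,0,0,-1,-10,38,0,0,0,0,-1,-10,38,0,0,0,0,-1,-11,38,0,0,0,0,-1,0,0,0,0,0,0,-1,0,0,0,0,0,0])

```text
t: 45.08
eef_pos: [0.5049, 0.3527, 0.3359]
tool_rot: [-0.001, -0.205, 0.979, -0.001]
contact_force: [0.2, -0.4, -1.2]
gripper_width: 0.205
```

drive_tool(series=[-1,0,0,30,0,0,0,-1,0,0,20,0,0,0,-1,0,0,0,0,0,0,-1,0,0,0,0,0,0])

```text
t: 45.58
eef_pos: [0.5057, 0.3529, 0.2881]
tool_rot: [0.0, -0.205, 0.979, 0.0]
contact_force: [-0.3, 0.0, -0.9]
gripper_width: 0.201
```

drive_tool(series=[-1,1,0,10,0,0,0,-1,0,0,10,0,0,0,-1,0,0,10,0,0,0,-1,0,0,10,0,0,0,-1,0,0,0,0,0,0])

```text
t: 46.2
eef_pos: [0.5036, 0.3528, 0.2461]
tool_rot: [-0.001, -0.206, 0.979, -0.001]
contact_force: [0.7, -0.7, -1.7]
gripper_width: 0.206
```

drive_tool(series=[-1,0,0,20,0,0,0,-1,0,0,20,0,0,0,-1,0,0,10,0,0,0,-1,0,0,3,0,0,0,-1,0,0,2,0,0,0,-1,0,0,0,0,0,0])

```text
t: 46.95
eef_pos: [0.5044, 0.3534, 0.1928]
tool_rot: [0.0, -0.206, 0.979, 0.0]
contact_force: [0.6, 0.1, -0.8]
gripper_width: 0.201
```

drive_tool(series=[-1,0,0,1,0,0,0,-1,0,0,1,0,0,0,-1,0,0,0,0,0,0,1,0,0,0,0,0,0,1,0,0,0,0,0,0,1,0,0,0,0,0,0,1,0,0,-30,0,0,0,1,0,0,-50,0,0,0,1,0,0,-50,0,0,0,1,0,0,0,0,0,0])

```text
t: 48.2
eef_pos: [0.5059, 0.3545, 0.3251]
tool_rot: [0.004, -0.205, 0.979, 0.002]
contact_force: [-0.5, -0.4, -0.5]
gripper_width: 1.001
```

```bash
python3 - <<'E'
from lug import *
state()
x=np.hstack([cv2.resize(cam(n)['pixels'],None,fx=.71,fy=.71,interpolation=cv2.INTER_AREA) for n in('scene','top')])
cv2.imwrite('pics/end.png',cv2.convertScaleAbs(x,alpha=1.6))
E
```

```text
t 48.2 tcp [0.5059 0.3545 0.3251] phi -156.29 tilt 0.5 F [-0.5 -0.4 -0.5] w 1.001 q [-0.75  0.32  0.05  1.62 -0.02  1.19  1.29]
```

View pics/end.png

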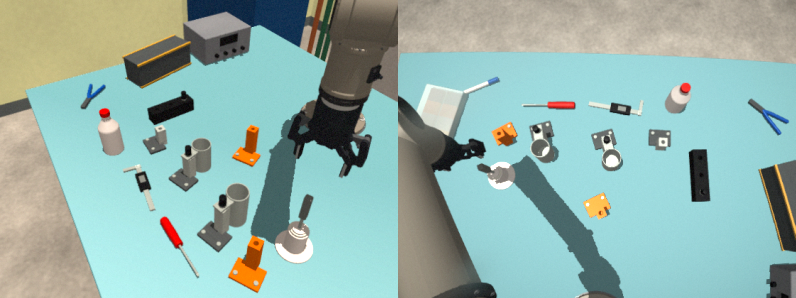

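The final picture shows the brush standing in its cup (scene 300,225) and both canisters pinned (scene 187,158 and 223,208). The screwdriver and caliper are where they started.

```bash
python3 -c "
from station import bot
print(bot.hand_in())"
```

```text
the job is handed in; nothing more can be done
None
```

The job is done and handed in at about 48 s of the 210 s allowed; no verdict was reported.

- **Canisters:** only the tall and mid ones were present. Each stands beside its matching grey post, locked by a pin.
- **Pins:** both seated at the expected height, meeting 8 N (tall) and 13 N (mid) at the end of travel. The third pin stayed in the rack.
- **Scrubbing:** I did the tall canister first, then the mid. Each went down to the floor, up about 90 mm (tall) or 78 mm (mid), and down to the floor again, with 7–12 N at each floor touch.
- **Brush and bystanders:** the brush is back head down in its holder, released. The last picture shows both canisters still locked, and the screwdriver and caliper look undisturbed.

**Checks that disagreed or failed:**
- The two cameras differ by about 2 mm in y. I used their mean, and both pins went in.
- The top-camera reading of the tall canister's rim was about 6 mm off from the scene camera and the arm. I trusted those two, and the brush reached the floor freely.
- The mid pin showed about 5 N of sideways contact on the way in. A 2 mm shift did not clear it (8 N sideways at the end), but the pin still went home.
- I could not pick out the tall pin's shank clearly in the images, so that insertion was guided by position and force.

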